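# Set up the folding photo stage and hold its reference rod at length

## Task

Get the little photo stage ready for a picture of the petri dish on it: raise its three folded-out panels (left, right and far side) fully upright, then pull the sprung reference rod at the front out sideways by its grip until the mark on the grip is in line with the index on the scale bar, and hold it there: the rod springs back if let go, so finish while still holding it. Do not shift the dish or the index, and leave the small bottle and the weighing boat beside the stage alone.

Things in the scene. Friction and masses are not known exactly. Their poses are not given: they have to be found in the camera images.
- stage: Photo stage, fixed to the worktop: white plinth 80 mm (x) by 100 mm (y), top 32 mm up, with hinged panels at its left, right and far edges, a petri dish on top and a sprung rod along its front. Origin: centre of the underside, on the worktop. x axis to the far side (yaw within 0.35 rad), y to the left, z up: the 'stage axes'. Front foot plate: x -113 to -37, y -115 to 115 mm, 8 mm thick.
- panel_left (a joint): Left panel: white plate 72 mm wide, 5 mm thick, outer edge 54 mm from its hinge axis. The axis lies 30 mm above the worktop at stage y = +50 mm, parallel to x. Angle in rad: 0 = folded outward, level; 1.571 = upright, at its stop. Starts between 0 and 0.35. Stays at any angle where it is left (about 0.6 N at the knob moves it).
- panel_right (a joint): Right panel: white plate 72 mm wide, 5 mm thick, outer edge 54 mm from its hinge axis. The axis lies 30 mm above the worktop at stage y = -50 mm, parallel to x. Angle in rad: 0 = folded outward, level; 1.571 = upright, at its stop. Starts between 0 and 0.35. Stays at any angle where it is left (about 0.6 N at the knob moves it).
- panel_back (a joint): Far panel: white plate 90 mm wide, 5 mm thick, outer edge 54 mm from its hinge axis. The axis lies 30 mm above the worktop at stage x = +40 mm, parallel to y. Angle in rad: 0 = folded outward, level; 1.571 = upright, at its stop. Starts between 0 and 0.35. Stays at any angle where it is left (about 0.6 N at the knob moves it).
- knob_left (a point): Centre of the black T-grip, a barrel 18 mm in diameter, 24 mm long and parallel to the hinge, on a 7 mm stem going straight on outward from the middle of the left panel's outer edge; 82 mm from the hinge axis. 30 mm above the worktop with the panel level, 112 mm with it upright. Held at its two flat ends it pivots between the fingers as the panel swings.
- knob_right (a point): Centre of the black T-grip, a barrel 18 mm in diameter, 24 mm long and parallel to the hinge, on a 7 mm stem going straight on outward from the middle of the right panel's outer edge; 82 mm from the hinge axis. 30 mm above the worktop with the panel level, 112 mm with it upright. Held at its two flat ends it pivots between the fingers as the panel swings.
- knob_back (a point): Centre of the black T-grip, a barrel 18 mm in diameter, 24 mm long and parallel to the hinge, on a 7 mm stem going straight on outward from the middle of the far panel's outer edge; 82 mm from the hinge axis. 30 mm above the worktop with the panel level, 112 mm with it upright. Held at its two flat ends it pivots between the fingers as the panel swings.
- ref_rod (a joint): Travel of the rod out of its sleeve in m: 0 = drawn in (starts there, springs back to it), grows as it is pulled toward stage -y (right), stop at 0.095. The spring pulls back with about 3 N at 0, 10 N at 0.08. The sleeve is an 18 mm tube along stage y at x = -75 mm, from y = 104 to 12 mm, axis 50 mm up.
- rod_grip (a point): Black upright pull grip on the rod's end: block 20 mm (stage x) by 14 mm (stage y, the pull direction), top 56 mm above its origin. Origin on the rod axis, 50 mm above the worktop, at stage x = -75 mm, y = -2 mm minus the rod's travel; axes parallel to the stage's. Grasp it about 38 mm over the origin, clear above the sleeve (top 59 mm above the worktop).
- rod_mark (a point): The mark: tip of a small steel tooth, 2.5 mm thick, on the near (-x) face of the grip, in the grip's middle plane (a thin steel line runs up from it); 17 mm toward -x and 4 mm above the grip's origin.
- index (a joint): Setting of the sliding index along the scale bar in m, between 0.04 and 0.08; the mark is in line with it when the rod's travel equals this value. It moves only if pushed (about 4 N); leave it.
- index_tip (a point): Tip of the index: upright steel blade, 2.5 mm thick, on a small black carriage on the scale bar in front of the rod; tip 55 mm above the worktop. Axes parallel to the stage's. In line = mark and index tip have the same y along the stage's y axis.
- petri_a: Petri dish, 59 mm in diameter, 13 mm high, loose on the middle of the plinth (within 6 mm of its centre). Origin: centre of its underside, z up.
- dropper_amber: Small amber dropper bottle, 28 mm in diameter, 67 mm high, standing loose off the far left corner of the stage, 13 to 15 cm from its centre. Origin: centre of underside.
- weigh_boat: White square weighing boat, 48 x 48 x 10 mm, lying loose off the far right corner of the stage, 14 to 16 cm from its centre. Origin: centre of underside.
Mind the look-alikes: they are no part of the job. What is shaped like the petri_a but pink is not meant.

How it is judged (in metres and radians):
On the way, in this order (a step that is already met when the one before it is completed fails the run):
1. all three panels stand upright (value of joint each of panel_left, panel_right, panel_back above 1.4 rad), for 0.2 s.
2. the rod is pulled out to the index, held by the fingers (y of rod_mark in the frame of index_tip between -0.006 and 0.006 m and contact force between the fingers and ref_rod above 1 N), for 0.3 s.
At the end, for the whole second after the job is handed in: All panels above 1.40 rad (within 10 degrees of upright); the rod's mark within 6 mm of the index along the rod, held there by the fingers (over 1 N on the grip) through the last second; the dish flat and within 15 mm of where it lay; the index within 5 mm of where it was set (all of step 1 and all of step 2 and distance of petri_a from where it was at the start of the episode below 0.015 m and angle between petri_a's own z axis and vertical below 0.15 rad and distance of index_tip from where it was at the start of the episode below 0.005 m); the arm keeps its last pose, push and grip.
It fails at once if the dropper bottle is shifted by more than 30 mm or tipped (distance of dropper_amber from where it was at the start of the episode above 0.03 m or angle between dropper_amber's own z axis and vertical above 0.5 rad).
It fails at once if the weighing boat is shifted by more than 30 mm (distance of weigh_boat from where it was at the start of the episode above 0.03 m).
It fails at once if the petri dish is shifted by more than 30 mm (distance of petri_a from where it was at the start of the episode above 0.03 m).
It also fails if it takes over 64 s, if anything falls off the work surface, if the arm or the gripper's body presses on something with over 40 N, if the wrist force passes 120 N, or if a joint passes its speed limit or range.

## Robot

A 6-joint arm with a two-finger parallel gripper is mounted at the origin on the work surface; the furniture and walls round the work are solid. World frame = base frame: x ahead of the robot, y to its left, z up, the work surface at z = 0. Lengths are in mm, angles in rad, forces in N, time in s.
With the tool pointing down it reaches from about 425 to 950 mm from the base axis. Payload 3.5 kg.
Tool frame: the origin (TCP) lies midway between the tips of the shut fingers; the grasp point (between the pads) lies 19 mm behind it; z points along the fingers, x is the direction in which the jaws open and shut, and the axes are right-handed (so a half turn about z gives the same grasp; the last joint's range is limited). The gripper opens to 85 mm and grips with 20 to 120 N. Pads are 22 mm wide; open, the fingers measure 114 mm over their backs; the gripper's body (76 mm by 85 mm) begins 54 mm behind the grasp point. The pads swing forward as they close: fully open they stand 13 mm farther back than shut.
Start: joints at [-1.494, 0.286, 1.577, -0, 1.279, -0.15], TCP at [151.806, -657.694, 231.325] pointing down, gripper open.
Joint ranges: [-2.77, 2.77], [-0.9, 2.22], [0.21, 2.48], [-1.53, 4.67], [0.24, 2.81], [-2.84, 2.84]. Speed limits (rad/s): [2.79, 2.79, 3.14, 3.14, 3.14, 3.14].

## Interface

Orientations are given as a unit quaternion [x, y, z, w].
In Python, from rig import * gives the robot as it stands. The module is installed in compiled form; this text tells all that it offers.
- The arm moves only by the shell command python3 -m creep 'ROWS' [OPENING] [FORCE]. ROWS is a JSON object of lists of equal length, an entry for each row: "dp": the shift along the world's x, y, z in mm, a list of three; "dr": the turn, a rotation vector about the world's x, y, z in rad, a list of three. A call has 1 to 8 rows; each row shifts and turns the pose as measured when the row begins; what a row does not reach is not made up. A row lasts 1/10 s, in which the tool goes at most 50 mm and 8.59 degrees, less where a joint would pass 70% of its speed; a pose out of reach is approached as far as the arm can. A call is refused whole if a number of a shift passes 50 or a number of a turn 0.15, either way. A call with a gripper value outside its range is refused whole. OPENING is the closure, from -1 (fully open) to 1 (shut), set as the call begins (- or left out, the last holds). The fingers move at their own pace and stop on an object; FORCE is the grip in N (left out, the last holds). Time passes only in rows, so rows that do not move let the fingers close. It gives the time, the measured TCP pose, the force and the opening at its end, in the units of the state.
- get_state(): the state, without advancing time (a new reading comes with each control period).
- snapshot(name): name is "side" or "top"; returns a dict with "color" (420x560x3 uint8, red, green, blue), "fx", "fy", "cx", "cy" (pixels), "pose" (4x4, takes a point from camera to world coordinates). Camera axes: x right, y down, z forward; pixel columns grow to the right and rows downward; lengths in mm; the calibration is good to about 2 mm. A picture is of the moment at which its call begins. There is no depth.
- finish_job(): hands the job in, once; it reports no verdict.
The state is a dict: "time_s": time; "joints": joint angles; "qd": joint speeds; "joint_efforts": joint torques, N m; "position": TCP position; "orientation": TCP orientation; "force": force on the tool from outside, world axes, zero at the start; "moment": the same for the moment, N m; "finger_gap": finger opening in mm.
Only numpy, scipy, OpenCV 4.12 (cv2) and the standard library are available. Lean on these libraries where they do the work, as an engineer would, in place of code of your own. Each camera call takes 0.05 s, during which the arm holds its last target.

## Working session

There is one attempt and no reset: what is moved stays moved. The work goes in short steps, Python scripts to look and compute and a shell command to move; the robot and the scene stay as the last step left them, time stands still between calls to the robot, and variables do not carry over. Pictures are saved under pics/ and viewed, and the job is handed in when it is done.

```bash
mkdir -p pics; python3 - <<'E'
from rig import *
import cv2,json
s=get_state(); print({k:s[k] for k in('time_s','position','orientation','finger_gap','force')})
for n in('side','top'):
    d=snapshot(n); cv2.imwrite(f'pics/{n}0.png',d['color'][:,:,::-1]); print(n,d['fx'],d['fy'],d['cx'],d['cy'],d['pose'])
E
```

```text
{'time_s': 0.0, 'position': array([ 151.73129358, -657.06870497,  229.95602339]), 'orientation': array([ 0.78257637, -0.62255349, -0.00080705, -0.00084761]), 'finger_gap': 85.77767318890012, 'force': array([-0.50677356,  0.20361373, -0.88341368])}
side 507.62905480488655 507.62905480488655 284.1102759909941 204.64988655435832 [[ 9.99676447e-01  4.10005670e-03 -2.51036163e-02  5.66378797e+02]
 [ 2.30303653e-02 -5.64871198e-01  8.24857644e-01 -7.56671358e+02]
 [-1.07983467e-02 -8.25168904e-01 -5.64782858e-01  5.49877342e+02]
 [ 0.00000000e+00  0.00000000e+00  0.00000000e+00  1.00000000e+00]]
top 395.04240506730025 395.04240506730025 281.7388176198154 203.0526339499533 [[-7.14043203e-03 -9.91923842e-01  1.26633744e-01  4.40163607e+02]
 [-9.99938402e-01  6.00657436e-03 -9.33343545e-03 -6.08618780e+01]
 [ 8.49742216e-03 -1.26692588e-01 -9.91905632e-01  8.96195759e+02]
 [ 0.00000000e+00  0.00000000e+00  0.00000000e+00  1.00000000e+00]]
```

View pics/side0.png

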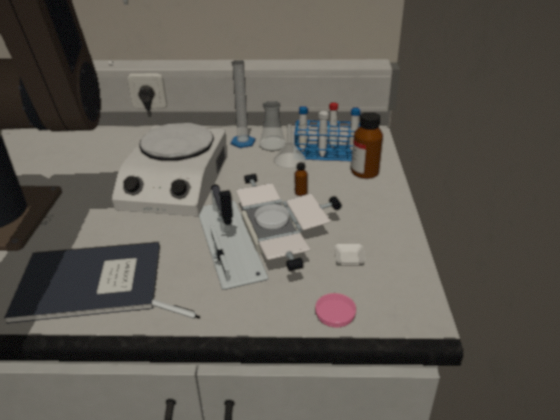

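View pics/top0.png

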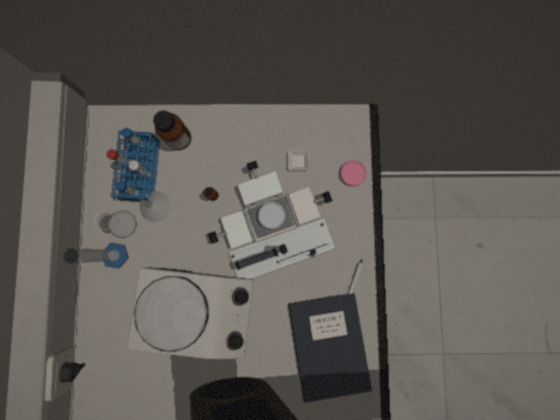

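The top view has world +x up and +y to the left. The stage is near (270,215), the three black T-knobs at (252,166), (213,238) and (326,197), and the grip at about (283,250). I'll enlarge it next.

```bash
python3 - <<'E'
import cv2,numpy as np
t=cv2.imread('pics/top0.png'); s=cv2.imread('pics/side0.png')
c=t[145:295,190:350]; cv2.imwrite('pics/topc.png',cv2.resize(np.clip(c*1.4,0,255).astype('u1'),None,fx=4.8,fy=4,interpolation=cv2.INTER_CUBIC)[:,:] if 0 else cv2.resize(c,None,fx=4,fy=4,interpolation=cv2.INTER_CUBIC))
c=s[150:300,180:370]; cv2.imwrite('pics/sidec.png',cv2.resize(c,None,fx=4,fy=4,interpolation=cv2.INTER_CUBIC))
E
```

```text
(no output)
```

View pics/topc.png

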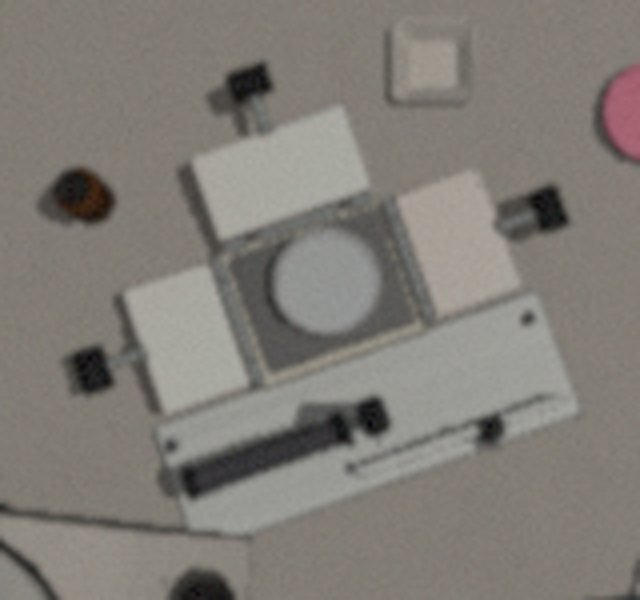

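View pics/sidec.png

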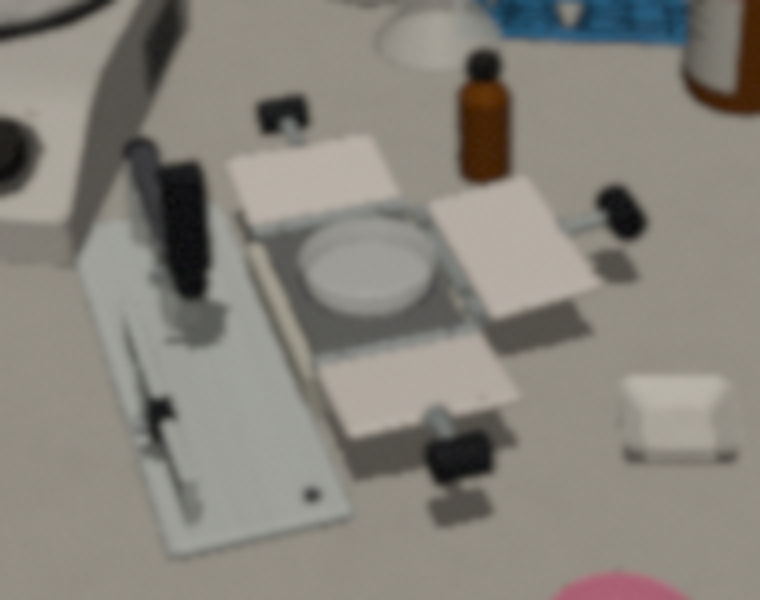

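```bash
cat > h.py <<'E'
import numpy as np,cv2,json
from rig import *
def shot(n,name=None):
    d=snapshot(n)
    if name: cv2.imwrite(name,d['color'][:,:,::-1])
    return d
def ray(d,u,v):
    P=np.array(d['pose']); r=P[:3,:3]@np.array([(u-d['cx'])/d['fx'],(v-d['cy'])/d['fy'],1]); return P[:3,3],r/np.linalg.norm(r)
def onz(d,u,v,z):
    o,r=ray(d,u,v); return o+r*(z-o[2])/r[2]
def tri(rs):
    A=np.zeros((3,3));b=np.zeros(3)
    for o,r in rs:
        M=np.eye(3)-np.outer(r,r);A+=M;b+=M@o
    X=np.linalg.solve(A,b); return X,[float(np.linalg.norm((np.eye(3)-np.outer(r,r))@(X-o))) for o,r in rs]
def proj(d,X):
    P=np.array(d['pose']); c=P[:3,:3].T@(np.array(X)-P[:3,3]); return d['cx']+d['fx']*c[0]/c[2],d['cy']+d['fy']*c[1]/c[2]
def crop(n,name,x0,y0,x1,y1,f=4):
    d=shot(n); cv2.imwrite(name,cv2.resize(d['color'][y0:y1,x0:x1,::-1],None,fx=f,fy=f,interpolation=cv2.INTER_CUBIC)); return d
E
python3 - <<'E'
from h import *
t=snapshot('top');s=snapshot('side')
T=lambda x,y:(190+x/4-.4,145+y/4-.4)
S=lambda x,y:(180+x/4-.4,150+y/4-.4)
c={'UR':(540,292),'LR':(579,411),'UL':(156,425)}
Q={'UR':(-37,-115),'LR':(-113,-115),'UL':(-37,115)}
W=np.array([onz(t,*T(*c[k]),8)[:2] for k in c]);L=np.array([Q[k] for k in c],float)
sc={'LR':(175,557),'UR':(350,517)}
W2=np.array([onz(s,*S(*sc[k]),8)[:2] for k in sc]);print(W,W2)
Wc=W-W.mean(0);Lc=L-L.mean(0)
th=np.arctan2((Lc[:,0]*Wc[:,1]-Lc[:,1]*Wc[:,0]).sum(),(Lc*Wc).sum());R=np.array([[np.cos(th),-np.sin(th)],[np.sin(th),np.cos(th)]])
o=W.mean(0)-R@L.mean(0);print('yaw',th,o,(W-o-L@R.T))
pts={'kL':((91,370),(283,115)),'kR':((550,208),(460,456)),'kB':((250,83),(621,213)),'grip':((373,415),None),'bottle':((75,186),(484,62))}
for k,(a,b) in pts.items():
    if b:
        X,r=tri([ray(t,*T(*a)),ray(s,*S(*b))]);
    else: X=onz(t,*T(*a),106);r=0
    print(k,X.round(1),np.r_[R.T@(X[:2]-o),X[2]].round(1),r)
X=onz(t,*T(326,281),45);print('dish',X,R.T@(X[:2]-o))
X=onz(t,*T(490,432),50);print('index',X,R.T@(X[:2]-o))
E
```

```text
[[ 519.85428518 -165.77302999]
 [ 452.93903153 -186.21063078]
 [ 446.83878036   50.03227249]] [[ 454.90311289 -193.0947992 ]
 [ 520.49745474 -170.11496543]]
yaw 0.3341851409167601 [519.5223071  -43.99250792] [[-2.43488218 -1.00658248]
 [ 2.44538431  3.48377869]
 [-0.01050213 -2.47719622]]
kL [476.3  81.8  37.2] [  0.4 133.   37.2] [0.1632504249075286, 0.1632504249074146]
kR [ 563.3 -168.6   38.4] [   0.5 -132.1   38.4] [0.02482623846445447, 0.024826238464257504]
kB [634.2  -3.9  38.8] [121.5   0.2  38.8] [0.06526969351837288, 0.06526969351845843]
grip [450.3 -69.9 106. ] [-73.9  -1.7 106. ] 0
bottle [573.1  87.4  63.7] [ 93.7 106.5  63.7] [0.08816952354657816, 0.08816952354642901]
dish [523.24209743 -45.66976709  45.        ] [ 2.96386353 -2.80455903]
index [ 441.5709267  -132.64040047   50.        ] [-102.71541046  -58.17569092]
```

Everything matches the description:

| Item | World position | Notes |
|---|---|---|
| Stage origin | (519.5, -44) | yaw 0.334 |
| Left knob | (476, 82, 37) | |
| Right knob | (563, -169, 38) | |
| Back knob | (634, -4, 39) | |

The dish on the stage at top-view px (271,215) is clear and grey. The pink look-alike is off to the side at (353,173), so it isn't the one meant. I'll start with the right panel.

```bash
python3 -m creep '{"dp":[[25,30,0],[25,30,0],[25,30,0],[25,30,0],[25,30,0],[25,30,0],[25,30,0],[25,30,0]],"dr":[[0,0,0.105],[0,0,0.105],[0,0,0.105],[0,0,0.105],[0,0,0.105],[0,0,0.105],[0,0,0.105],[0,0,0.105]]}' -0.3 30
python3 -m creep '{"dp":[[25,30,0],[25,30,0],[25,30,0],[25,30,0],[25,30,0],[25,30,0],[25,30,0],[0,0,0]],"dr":[[0,0,0.105],[0,0,0.105],[0,0,0.105],[0,0,0.105],[0,0,0.105],[0,0,0.105],[0,0,0.105],[0,0,0]]}'
```

```text
time_s: 1.0
position: [353.1, -410.4, 227.4]
orientation: [0.971, -0.238, -0.001, -0.001]
force: [0.8, 0.2, -1.0]
finger_gap: 55.7
time_s: 1.8
position: [535.2, -186.2, 227.0]
orientation: [0.989, 0.146, -0.001, -0.001]
force: [0.5, -1.1, -0.3]
finger_gap: 55.2
```

```bash
python3 -m creep '{"dp":[[14,9,-10],[14,9,-30],[0,0,-30],[0,0,-30],[0,0,-20],[0,0,-10],[0,0,0]],"dr":[[0,0,0.02],[0,0,0.02],[0,0,0],[0,0,0],[0,0,0],[0,0,0],[0,0,0]]}'
python3 - <<'E'
from h import *
print(get_state()['position'],crop('top','pics/a1t.png',230,120,380,270)['fx']);crop('side','pics/a1s.png',220,150,380,300)
E
```

```text
time_s: 2.5
position: [563.6, -168.4, 93.7]
orientation: [0.986, 0.166, -0.0, 0.001]
force: [0.6, -0.1, 0.3]
finger_gap: 55.5
[ 563.56360253 -168.38468952   93.73464603] 395.04240506730025
```

View pics/a1s.png

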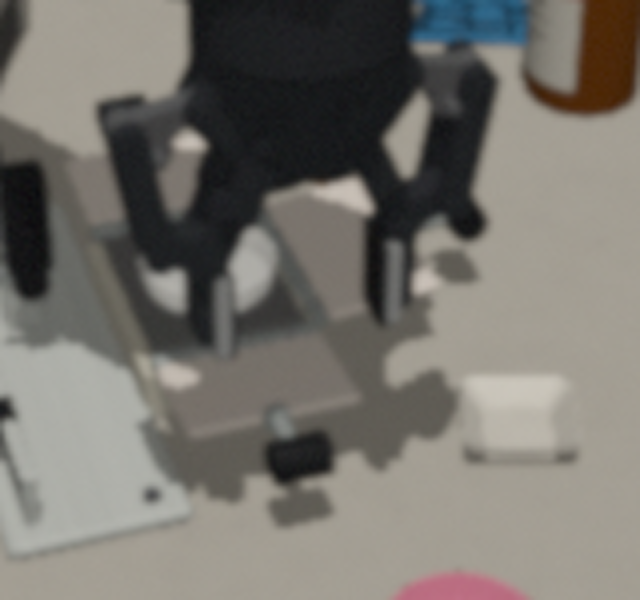

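View pics/a1t.png

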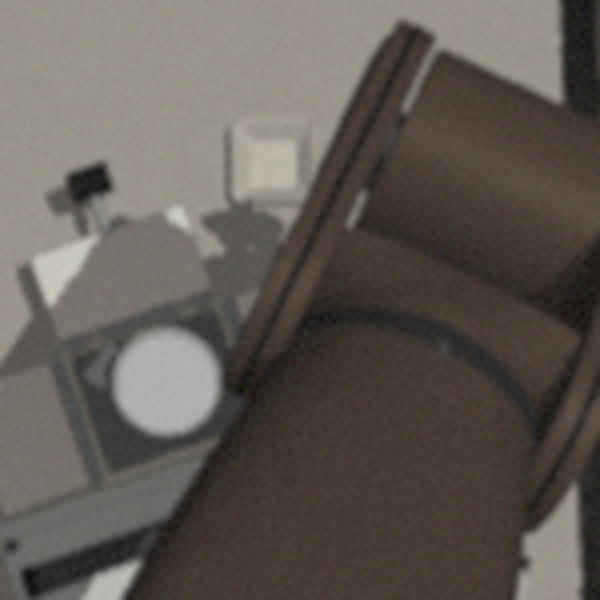

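The side view shows the open fingers (tips about (220,350) and (392,322)) centred above the right knob at (298,456). The boat is clear to the right. I'll go down and close.

```bash
python3 -m creep '{"dp":[[0,0,-25],[0,0,-25],[0,0,-15],[0,0,-10],[0,0,0]],"dr":[[0,0,0],[0,0,0],[0,0,0],[0,0,0],[0,0,0]]}'
python3 -m creep '{"dp":[[0,0,0],[0,0,0],[0,0,0],[0,0,0],[0,0,0],[0,0,0]],"dr":[[0,0,0],[0,0,0],[0,0,0],[0,0,0],[0,0,0],[0,0,0]]}' 1 30
python3 - <<'E'
from h import *
crop('side','pics/a2s.png',220,150,380,300)
E
```

```text
time_s: 3.1
position: [571.2, -172.8, 28.2]
orientation: [0.986, 0.165, 0.008, 0.008]
force: [0.4, -0.1, -0.6]
finger_gap: 55.5
time_s: 3.7
position: [566.4, -175.2, 30.2]
orientation: [0.986, 0.167, 0.002, 0.008]
force: [-0.8, -1.1, -1.2]
finger_gap: 22.9
```

View pics/a2s.png

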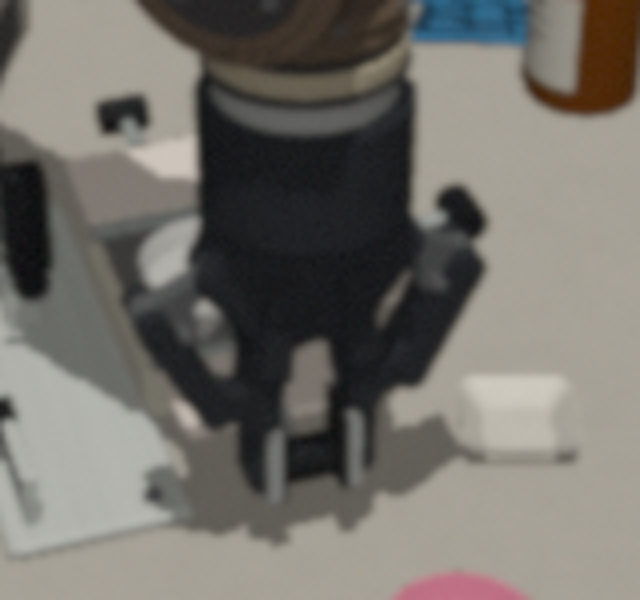

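```bash
python3 - <<'E'
from h import *
s=get_state()
for k in('joints','joint_efforts','position','force','moment'):print(k,np.round(s[k],3))
E
```

```text
joints [-0.466  0.347  1.907 -0.015  0.875 -0.792]
joint_efforts [ 3.1300e-01 -3.7455e+01 -2.4396e+01  1.0000e-02 -2.8900e-01 -1.1900e-01]
position [ 566.393 -175.176   30.217]
force [-1.372  0.089  0.021]
moment [ 0.033  0.149 -0.158]
```

The fingers closed about 7 mm outboard of the knob's centre and about 11 mm too high, so I'll open, recentre and grip again.

```bash
python3 -m creep '{"dp":[[0,0,0],[0,0,0],[0,0,0],[-3,6,-6],[0,0,-4],[0,0,0]],"dr":[[0,0,0],[0,0,0],[0,0,0],[0,0,0],[0,0,0],[0,0,0]]}' -0.3 30
python3 - <<'E'
from h import *
s=get_state()
for k in('joints','position','orientation','force','moment'):print(k,np.round(s[k],3))
crop('side','pics/a3s.png',220,150,380,300)
E
```

```text
time_s: 4.35
position: [565.9, -169.3, 21.5]
orientation: [0.986, 0.168, 0.004, 0.01]
force: [0.6, 0.4, 1.2]
finger_gap: 55.4
joints [-0.457  0.354  1.918 -0.015  0.851 -0.785]
position [ 565.881 -169.252   21.542]
orientation [0.986 0.168 0.004 0.01 ]
force [0.619 0.4   1.175]
moment [0.038 0.034 0.021]
```

View pics/a3s.png

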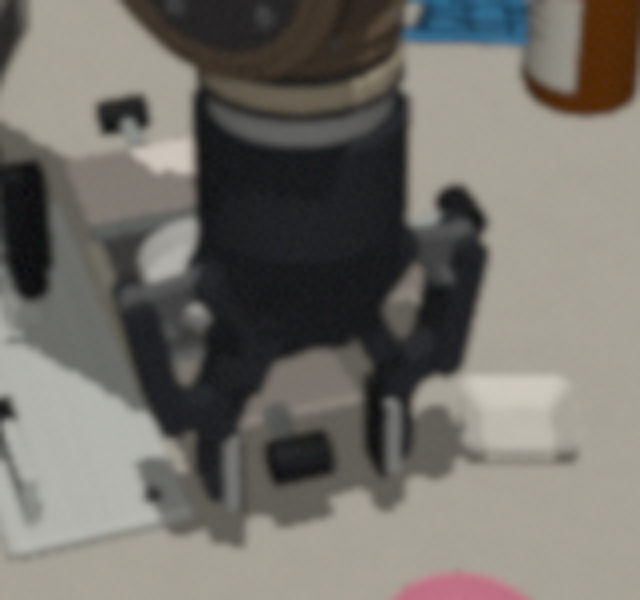

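The knob at (300,456) now sits squarely between the pads, so I'm closing.

```bash
python3 -m creep '{"dp":[[-2,1,-2],[0,0,0],[0,0,0],[0,0,0],[0,0,0],[0,0,0]],"dr":[[0,0,0],[0,0,0],[0,0,0],[0,0,0],[0,0,0],[0,0,0]]}' 1 30
python3 - <<'E'
from h import *
o=np.array([519.5,-44]);c,s_=np.cos(.334),np.sin(.334);R=np.array([[c,-s_],[s_,c]])
s=get_state();p=s['position'];print(R.T@(p[:2]-o),p[2],s['force'])
# arc increments for right panel
for a in np.linspace(.1,1.571,16):
    st=np.array([0,-50-82*np.cos(a)]);print(round(a,2),(o+R@st).round(1),round(30+82*np.sin(a),1))
E
```

```text
time_s: 5.0
position: [563.8, -168.1, 19.4]
orientation: [0.986, 0.168, 0.004, 0.01]
force: [0.2, 0.3, 0.2]
finger_gap: 23.3
[   1.13750671 -131.77562789] 19.3874335694462 [0.23681735 0.30194353 0.16596028]
0.1 [ 562.6 -168.3] 38.2
0.2 [ 562.2 -167.2] 46.1
0.3 [ 561.6 -165.3] 53.9
0.39 [ 560.7 -162.8] 61.5
0.49 [ 559.6 -159.5] 68.8
0.59 [ 558.2 -155.6] 75.6
0.69 [ 556.7 -151.1] 82.1
0.79 [ 554.9 -146. ] 88.0
0.88 [ 552.9 -140.3] 93.4
0.98 [ 550.8 -134.2] 98.2
1.08 [ 548.5 -127.7] 102.3
1.18 [ 546.2 -120.8] 105.8
1.28 [ 543.7 -113.7] 108.5
1.37 [ 541.1 -106.3] 110.4
1.47 [538.5 -98.8] 111.6
1.57 [535.9 -91.2] 112.0
```

```bash
python3 -m creep '{"dp":[[0,1,8],[-1,2,8],[-1,3,8],[-1,3,7],[-1,4,7],[-2,5,6],[-2,5,6]],"dr":[[0,0,0],[0,0,0],[0,0,0],[0,0,0],[0,0,0],[0,0,0],[0,0,0]]}'

```

```text
time_s: 5.7
position: [555.0, -143.4, 71.8]
orientation: [0.986, 0.168, 0.005, 0.01]
force: [3.4, 1.1, -5.4]
finger_gap: 23.3
```

```bash
python3 -m creep '{"dp":[[-2,6,5],[-2,6,4],[-2,7,4],[-3,7,3],[-3,7,2],[-3,8,1],[-2,8,0],[-2,6,0]],"dr":[[0,0,0],[0,0,0],[0,0,0],[0,0,0],[0,0,0],[0,0,0],[0,0,0],[0,0,0]]}'

```

```text
time_s: 6.5
position: [535.1, -85.9, 95.2]
orientation: [0.986, 0.169, 0.006, 0.014]
force: [1.6, -3.2, -4.9]
finger_gap: 23.4
```

```bash
python3 -m creep '{"dp":[[-1,4,0],[0,0,0]],"dr":[[0,0,0],[0,0,0]]}'
python3 - <<'E'
from h import *
crop('side','pics/a4s.png',200,130,360,280);crop('top','pics/a4t.png',190,140,350,290)
E
```

```text
time_s: 6.7
position: [534.9, -85.5, 95.2]
orientation: [0.985, 0.171, 0.007, 0.02]
force: [0.8, -3.1, -1.3]
finger_gap: 23.0
```

View pics/a4s.png

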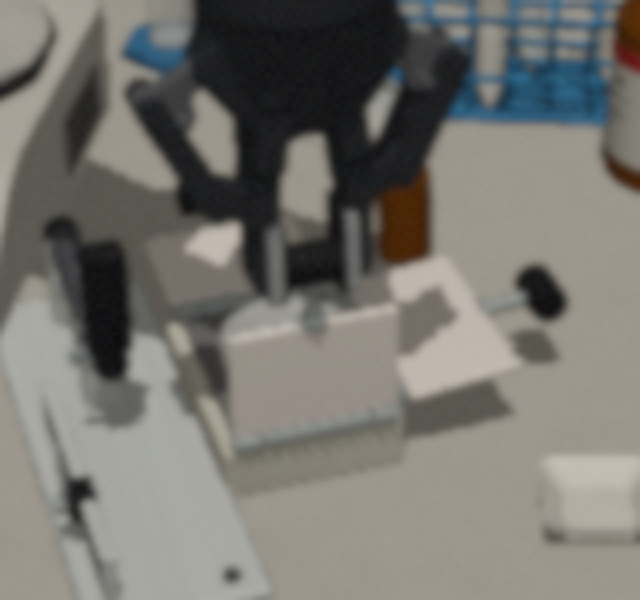

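Right panel is upright with its barrel at (315,260) between the pads. I'll release, rise and move to the left knob, checking the hotplate clearance first.

```bash
python3 -m creep '{"dp":[[0,0,0],[0,0,0],[0,0,0],[0,0,10],[0,0,30],[0,0,30],[0,0,20]],"dr":[[0,0,0],[0,0,0],[0,0,0],[0,0,0],[0,0,0],[0,0,0],[0,0,0]]}' -0.3 30
python3 - <<'E'
from h import *
t=snapshot('top');s=snapshot('side')
print(tri([ray(t,252,280),ray(s,206,188)]),get_state()['position'])
crop('side','pics/a5s.png',190,130,350,280);crop('top','pics/a5t.png',190,140,350,290)
E
```

```text
time_s: 7.5
position: [530.0, -80.3, 185.2]
orientation: [0.985, 0.17, 0.001, 0.013]
force: [0.2, -0.4, 0.2]
finger_gap: 55.3
(array([396.09083096,  -4.62071921,  69.26848234]), [9.74445032478799, 9.744450324788]) [531.81184731 -80.90217534 187.16389384]
```

View pics/a5s.png

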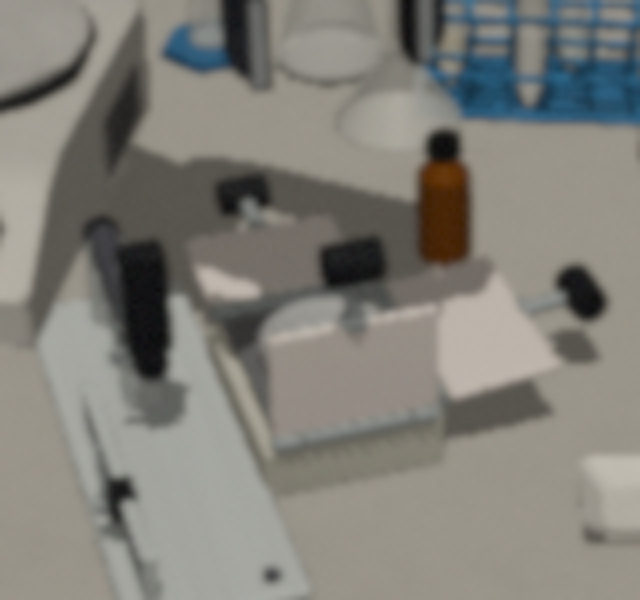

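Right panel stays upright once released. The left knob is at (245,195) in the crop.

```bash
python3 -m creep '{"dp":[[-11,32,0],[-11,32,0],[-11,32,0],[-11,32,0],[-6,17,0],[0,0,0]],"dr":[[0.013,0.002,0],[0.013,0.002,0],[0,0,0],[0,0,0],[0,0,0],[0,0,0]]}'
```

```text
time_s: 8.3
position: [470.4, 69.7, 171.0]
orientation: [0.986, 0.168, -0.009, -0.005]
force: [0.3, 0.2, -0.4]
finger_gap: 55.7
```

```bash
python3 -m creep '{"dp":[[6,12,-10],[0,0,-20],[0,0,-20],[0,0,-15],[0,0,-10],[0,0,0]],"dr":[[0,0,0],[0,0,0],[0,0,0],[0,0,0],[0,0,0],[0,0,0]]}'
python3 - <<'E'
from h import *
crop('side','pics/b1s.png',190,130,350,280);crop('top','pics/b1t.png',160,160,320,310)
print(np.round(get_state()['joints'],2))
E
```

```text
time_s: 8.9
position: [473.4, 79.4, 86.7]
orientation: [0.986, 0.168, -0.015, -0.005]
force: [-0.3, -0.9, -0.2]
finger_gap: 55.7
[-0.05  0.05  2.14  0.    0.99 -0.39]
```

View pics/b1s.png

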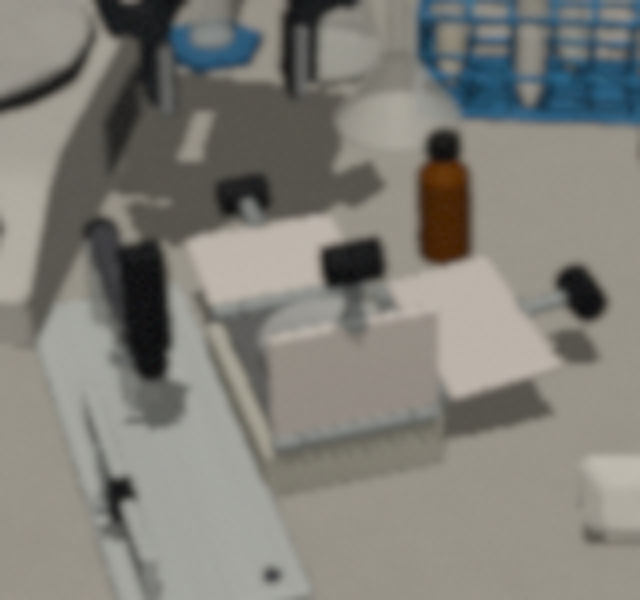

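View pics/b1t.png

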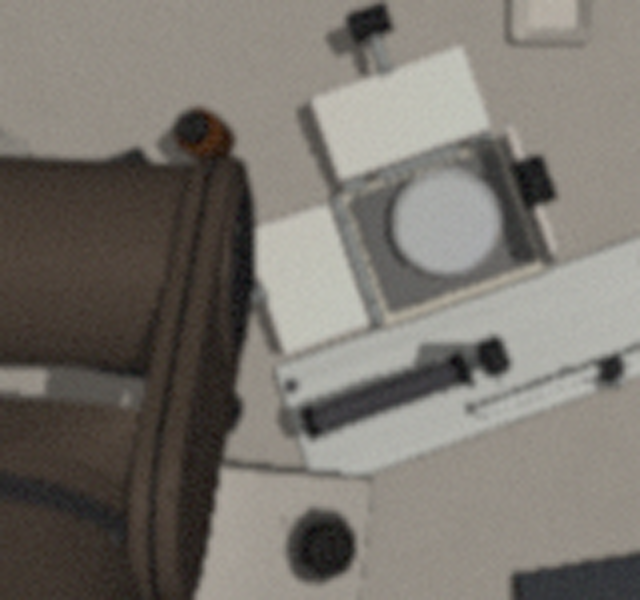

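The fingertips are centred over the left knob and clear of the hotplate and bottle. I'll straighten the slight tilt and go down.

```bash
python3 -m creep '{"dp":[[3,2,-12],[0,0,-14],[0,0,-14],[0,0,-12],[0,0,-8],[0,0,0]],"dr":[[-0.005,-0.015,0],[0,-0.015,0],[0,0,0],[0,0,0],[0,0,0],[0,0,0]]}'
```

```text
time_s: 9.6
position: [483.9, 80.5, 32.7]
orientation: [0.986, 0.167, 0.009, 0.002]
force: [-0.2, -0.4, -0.5]
finger_gap: 55.9
```

```bash
python3 -m creep '{"dp":[[-5,1,-8],[0,0,-3],[0,0,0]],"dr":[[0,0.012,0],[0,0,0],[0,0,0]]}'
python3 - <<'E'
from h import *
crop('side','pics/b2s.png',190,130,350,280)
E
```

```text
time_s: 9.9
position: [479.7, 81.5, 22.1]
orientation: [0.986, 0.167, 0.003, 0.001]
force: [0.7, 0.5, 0.3]
finger_gap: 55.6
```

View pics/b2s.png

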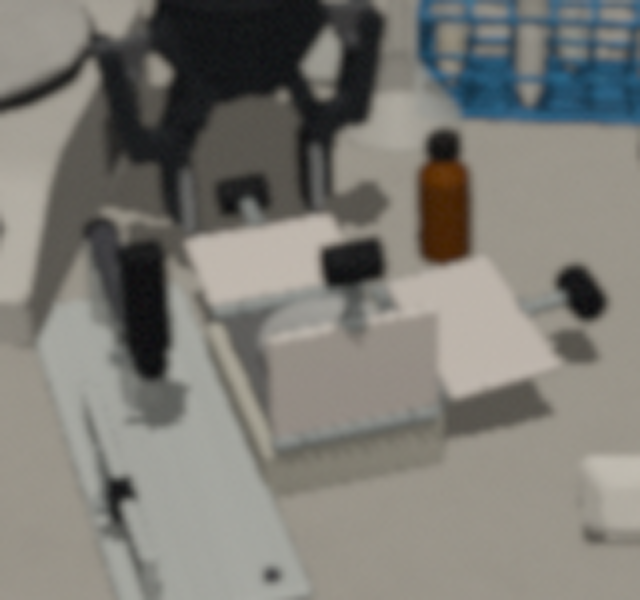

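The left knob sits between the pads at (243,195), about 4 mm off centre along the jaw axis. I'll adjust and close.

```bash
python3 -m creep '{"dp":[[-3,0,-3],[0,0,0],[0,0,0],[0,0,0],[0,0,0],[0,0,0]],"dr":[[0,0,0],[0,0,0],[0,0,0],[0,0,0],[0,0,0],[0,0,0]]}' 1 30
python3 - <<'E'
from h import *
o=np.array([519.5,-44]);c,s_=np.cos(.334),np.sin(.334);R=np.array([[c,-s_],[s_,c]])
s=get_state();p=s['position'];print(R.T@(p[:2]-o),p[2],s['force'])
for a in np.linspace(.1,1.571,16):
    st=np.array([0,50+82*np.cos(a)]);print(round(a,2),(o+R@st).round(1),round(30+82*np.sin(a),1))
E
```

```text
time_s: 10.55
position: [476.8, 81.4, 19.6]
orientation: [0.986, 0.168, 0.004, 0.001]
force: [0.3, -0.8, -0.8]
finger_gap: 23.2
[  0.80377558 132.50300189] 19.610688681477537 [ 0.26134076 -0.81869753 -0.7696791 ]
0.1 [476.4  80.3] 38.2
0.2 [476.8  79.2] 46.1
0.3 [477.4  77.3] 53.9
0.39 [478.3  74.8] 61.5
0.49 [479.4  71.5] 68.8
0.59 [480.8  67.6] 75.6
0.69 [482.3  63.1] 82.1
0.79 [484.1  58. ] 88.0
0.88 [486.1  52.3] 93.4
0.98 [488.2  46.2] 98.2
1.08 [490.5  39.7] 102.3
1.18 [492.8  32.8] 105.8
1.28 [495.3  25.7] 108.5
1.37 [497.9  18.3] 110.4
1.47 [500.5  10.8] 111.6
1.57 [503.1   3.2] 112.0
```

```bash
python3 -m creep '{"dp":[[0,-1,8],[1,-2,8],[1,-3,8],[1,-3,7],[1,-4,7],[2,-5,6],[2,-5,6]],"dr":[[0,0,0],[0,0,0],[0,0,0],[0,0,0],[0,0,0],[0,0,0],[0,0,0]]}'

```

```text
time_s: 11.25
position: [485.0, 57.4, 72.4]
orientation: [0.986, 0.167, 0.004, 0.0]
force: [2.3, -1.1, -7.6]
finger_gap: 23.4
```

```bash
python3 -m creep '{"dp":[[2,-6,5],[2,-6,4],[2,-7,4],[3,-7,3],[3,-7,2],[3,-8,1],[2,-8,0],[2,-6,0]],"dr":[[0,0,0],[0,0,0],[0,0,0],[0,0,0],[0,0,0],[0,0,0],[0,0,0],[0,0,0]]}'
python3 -m creep '{"dp":[[1,-4,0],[0,-2,0],[0,0,0]],"dr":[[0,0,0],[0,0,0],[0,0,0]]}'
python3 - <<'E'
from h import *
crop('side','pics/b3s.png',190,130,350,280)
E
```

```text
time_s: 12.05
position: [505.2, -0.4, 95.4]
orientation: [0.986, 0.166, 0.004, -0.002]
force: [0.2, 3.0, -1.8]
finger_gap: 23.1
time_s: 12.35
position: [505.3, -0.6, 95.4]
orientation: [0.986, 0.164, 0.003, -0.012]
force: [-0.2, 2.8, 0.8]
finger_gap: 23.5
```

View pics/b3s.png

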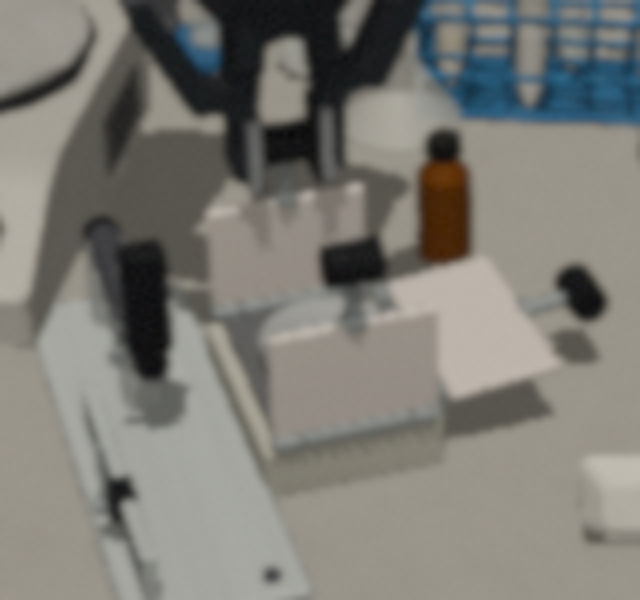

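Left panel is upright too, with its barrel at (288,140). I'll release, rise, and turn for the far panel.

```bash
python3 -m creep '{"dp":[[0,0,0],[0,0,0],[0,0,0],[0,0,10],[0,0,30],[0,0,30],[0,0,30],[0,0,20]],"dr":[[0,0,0],[0,0,0],[0,0,0],[0,0,0],[0,0,0],[0,0,0],[0,0,0],[0,0,0]]}' -0.3 30
python3 -m creep '{"dp":[[16,0,0],[16,0,0],[16,0,0],[16,0,0],[16,0,0],[16,0,0],[16,0,0],[16,0,0]],"dr":[[0,0,-0.12],[0,0,-0.12],[0,0,-0.12],[0,0,-0.12],[0,0,-0.12],[0,0,-0.12],[0,0,-0.12],[0,0,-0.12]]}'
python3 -m creep '{"dp":[[0,0,0],[0,0,0],[0,0,0],[0,0,0],[0,0,0],[0,0,0]],"dr":[[0,0,-0.12],[0,0,-0.12],[0,0,-0.12],[0,0,-0.12],[0,0,-0.12],[0,0,0]]}'
```

```text
time_s: 13.2
position: [502.9, -5.6, 217.7]
orientation: [0.986, 0.164, -0.001, -0.008]
force: [-0.5, -0.7, -0.4]
finger_gap: 55.7
time_s: 14.0
position: [638.4, -9.9, 232.0]
orientation: [0.944, -0.329, 0.011, 0.0]
force: [0.5, -0.3, -0.9]
finger_gap: 55.7
time_s: 14.6
position: [641.3, -13.0, 236.7]
orientation: [0.797, -0.604, 0.014, 0.005]
force: [-0.3, 0.5, 0.5]
finger_gap: 55.4
```

```bash
python3 -m creep '{"dp":[[-4,5,-10],[-3,4,-25],[0,0,-30],[0,0,-30],[0,0,-25],[0,0,-15],[0,0,-5],[0,0,0]],"dr":[[0.012,0.008,0.03],[0.012,0.008,0.03],[0,0,0],[0,0,0],[0,0,0],[0,0,0],[0,0,0],[0,0,0]]}'
python3 - <<'E'
from h import *
crop('side','pics/c1s.png',190,130,350,280);crop('top','pics/c1t.png',190,110,350,260)
E
```

```text
time_s: 15.4
position: [636.6, -6.3, 99.6]
orientation: [0.821, -0.571, 0.006, -0.002]
force: [-0.3, 0.4, -0.3]
finger_gap: 55.4
```

View pics/c1s.png

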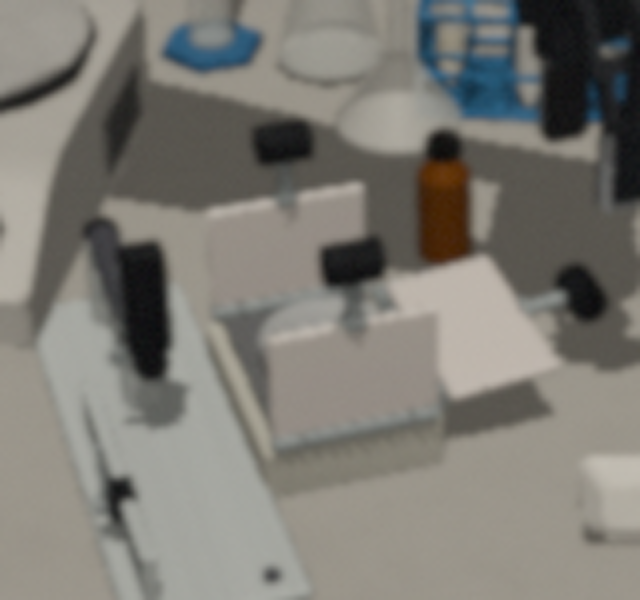

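View pics/c1t.png

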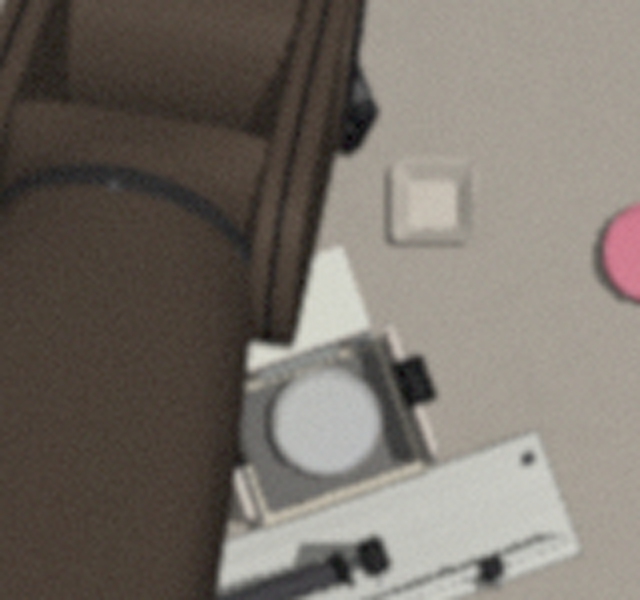

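```bash
python3 -m creep '{"dp":[[-1,1,-16],[-1,1,-16],[0,0,-16],[0,0,-12],[0,0,-7],[0,0,0]],"dr":[[0,0,-0.01],[0,0,-0.01],[0,0,0],[0,0,0],[0,0,0],[0,0,0]]}'
python3 - <<'E'
from h import *
crop('side','pics/c2s.png',230,130,390,280)
E
```

```text
time_s: 16.1
position: [636.4, -4.3, 30.7]
orientation: [0.815, -0.58, 0.009, -0.003]
force: [0.3, -0.1, 0.2]
finger_gap: 55.4
```

View pics/c2s.png

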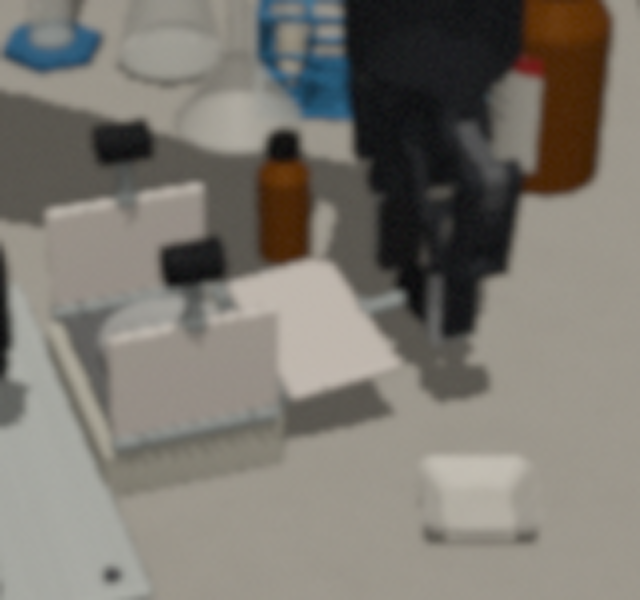

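The knob is hidden behind the near finger, but the stem runs straight into the jaws at (405,300). I'll go down a bit more and close.

```bash
python3 -m creep '{"dp":[[-2,0,-7],[0,0,-5],[0,0,0]],"dr":[[0,0,0],[0,0,0],[0,0,0]]}'
python3 -m creep '{"dp":[[0,0,0],[0,0,0],[0,0,0],[0,0,0],[0,0,0]],"dr":[[0,0,0],[0,0,0],[0,0,0],[0,0,0],[0,0,0]]}' 1 30
python3 - <<'E'
from h import *
o=np.array([519.5,-44]);c,s_=np.cos(.334),np.sin(.334);R=np.array([[c,-s_],[s_,c]])
s=get_state();p=s['position'];print(R.T@(p[:2]-o),p[2],s['force'])
for a in np.linspace(.1,1.571,16):
    st=np.array([40+82*np.cos(a),0]);print(round(a,2),(o+R@st).round(1),round(30+82*np.sin(a),1))
E
```

```text
time_s: 16.45
position: [635.6, -4.5, 19.6]
orientation: [0.815, -0.58, 0.011, -0.004]
force: [0.3, -0.9, 0.6]
finger_gap: 55.2
time_s: 16.95
position: [635.9, -4.0, 20.4]
orientation: [0.815, -0.58, 0.011, -0.004]
force: [0.5, 0.4, -1.4]
finger_gap: 24.0
[123.06193293  -0.36037145] 20.434939085813788 [ 0.52754162  0.42698007 -1.38446797]
0.1 [634.4  -4.1] 38.2
0.2 [633.2  -4.5] 46.1
0.3 [631.4  -5.2] 53.9
0.39 [628.8  -6.1] 61.5
0.49 [625.6  -7.2] 68.8
0.59 [621.6  -8.6] 75.6
0.69 [617.1 -10.1] 82.1
0.79 [612.  -11.9] 88.0
0.88 [606.4 -13.9] 93.4
0.98 [600.3 -16. ] 98.2
1.08 [593.8 -18.2] 102.3
1.18 [586.9 -20.6] 105.8
1.28 [579.7 -23.1] 108.5
1.37 [572.4 -25.7] 110.4
1.47 [564.9 -28.3] 111.6
1.57 [557.3 -30.9] 112.0
```

```bash
python3 -m creep '{"dp":[[-1,0,8],[-2,-1,8],[-3,-1,8],[-3,-1,7],[-4,-1,7],[-5,-2,6],[-5,-2,6]],"dr":[[0,0,0],[0,0,0],[0,0,0],[0,0,0],[0,0,0],[0,0,0],[0,0,0]]}'

```

```text
time_s: 17.65
position: [610.2, -12.8, 72.4]
orientation: [0.814, -0.58, 0.01, -0.004]
force: [0.1, 1.2, -5.0]
finger_gap: 23.4
```

```bash
python3 -m creep '{"dp":[[-6,-2,5],[-6,-2,4],[-7,-2,4],[-7,-3,3],[-7,-3,2],[-8,-3,1],[-8,-2,0],[-6,-2,0]],"dr":[[0,0,0],[0,0,0],[0,0,0],[0,0,0],[0,0,0],[0,0,0],[0,0,0],[0,0,0]]}'
python3 -m creep '{"dp":[[-4,-1,0],[-2,0,0],[0,0,0]],"dr":[[0,0,0],[0,0,0],[0,0,0]]}'
python3 - <<'E'
from h import *
crop('side','pics/c3s.png',190,130,350,280)
E
```

```text
time_s: 18.45
position: [553.2, -32.8, 95.7]
orientation: [0.814, -0.581, 0.014, -0.008]
force: [13.6, 5.3, -11.9]
finger_gap: 22.8
time_s: 18.75
position: [554.1, -32.4, 95.5]
orientation: [0.812, -0.582, 0.024, -0.017]
force: [2.3, 1.5, -1.8]
finger_gap: 23.3
```

View pics/c3s.png

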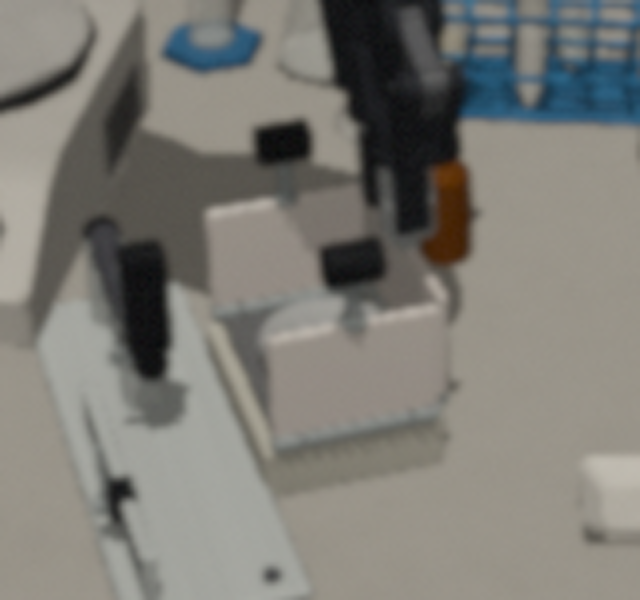

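All three panels are up. I'll release, rise clear, and check.

```bash
python3 -m creep '{"dp":[[0,0,0],[0,0,0],[0,0,0],[0,0,10],[0,0,30],[0,0,30],[0,0,20]],"dr":[[0,0,0],[0,0,0],[0,0,0],[0,0,0],[0,0,0],[0,0,0],[0,0,0]]}' -0.3 30
python3 -m creep '{"dp":[[-25,-10,0],[-25,-10,0],[-25,-10,0],[-20,-8,0],[0,0,0]],"dr":[[0,0,0],[0,0,0],[0,0,0],[0,0,0],[0,0,0]]}'
python3 - <<'E'
from h import *
crop('side','pics/d1s.png',180,130,340,280);crop('top','pics/d1t.png',190,130,350,280)
E
```

```text
time_s: 19.5
position: [548.1, -33.5, 186.9]
orientation: [0.813, -0.582, 0.018, -0.012]
force: [0.4, 0.8, 0.3]
finger_gap: 55.7
time_s: 20.0
position: [453.4, -73.9, 197.9]
orientation: [0.813, -0.581, 0.025, -0.013]
force: [0.3, 0.7, 0.6]
finger_gap: 55.4
```

View pics/d1s.png

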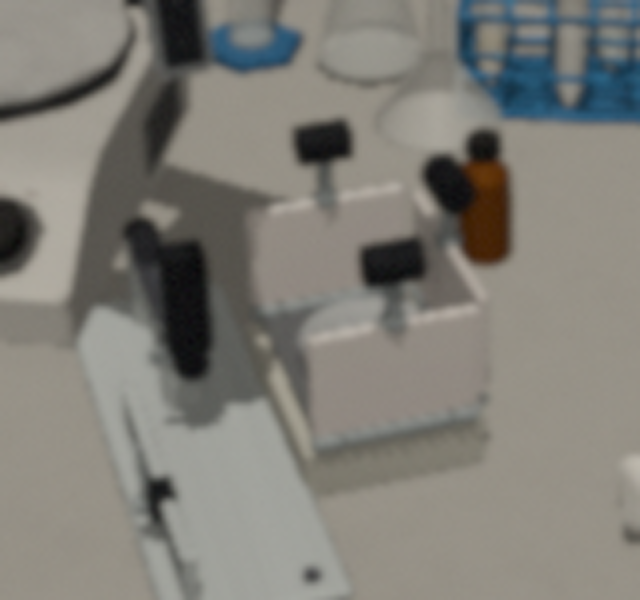

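View pics/d1t.png

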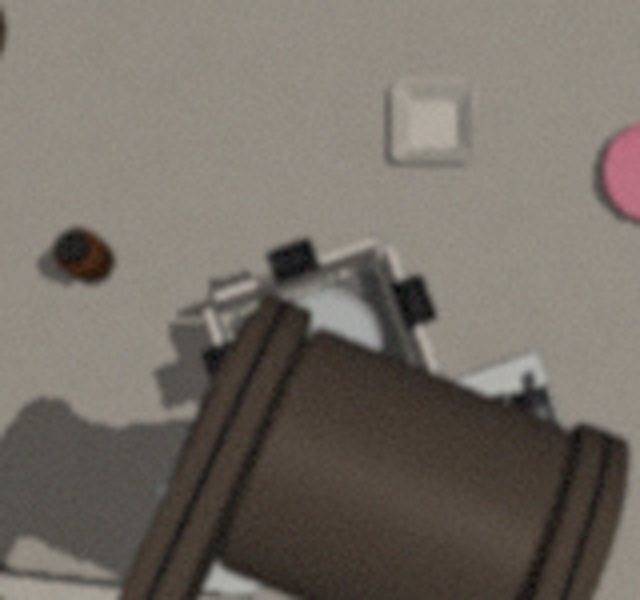

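```bash
python3 - <<'E'
from h import *
t=snapshot('top');s=snapshot('side')
T=lambda x,y:(190+x/4-.4,130+y/4-.4)
S=lambda x,y:(180+x/4-.4,130+y/4-.4)
o=np.array([519.5,-44]);c,s_=np.cos(.334),np.sin(.334);R=np.array([[c,-s_],[s_,c]])
for n,a,b in(('R',(415,300),(393,263)),('B',(293,258),(448,182))):
    X,r=tri([ray(t,*T(*a)),ray(s,*S(*b))]);print(n,R.T@(X[:2]-o),X[2],r)
X=[onz(s,*S(323,140),112),onz(s,*S(187,310),80)]
for x in X:print(R.T@(x[:2]-o))
E
python3 -m creep '{"dp":[[-2,2,-10],[-2,2,-15],[0,0,-15],[0,0,-10],[0,0,-5],[0,0,0]],"dr":[[0.008,0.028,0],[0,0.028,0],[0,0,0],[0,0,0],[0,0,0],[0,0,0]]}'
```

```text
R [  0.73226808 -50.50737713] 112.10682991325342 [0.2553189121947178, 0.2553189121947074]
B [40.74643189  0.08990333] 112.58593275153754 [0.5590052475933502, 0.5590052475931756]
[ 0.51659203 51.73291298]
[-75.50646918  -9.97736197]
time_s: 20.8
position: [452.0, -67.0, 135.6]
orientation: [0.815, -0.579, -0.006, 0.002]
force: [0.4, -0.5, -0.1]
finger_gap: 55.4
```

All three knobs triangulate to about 112 mm high right over their hinges, so the panels are upright. I'll go down on the grip.

```bash
python3 -m creep '{"dp":[[-2,-3,-10],[0,0,-12],[0,0,-12],[0,0,-10],[0,0,-8],[0,0,0]],"dr":[[0,-0.01,0],[0,0,0],[0,0,0],[0,0,0],[0,0,0],[0,0,0]]}'
python3 - <<'E'
from h import *
crop('side','pics/d2s.png',180,130,340,280)
E
```

```text
time_s: 21.4
position: [451.0, -70.0, 80.9]
orientation: [0.815, -0.579, -0.001, -0.001]
force: [0.4, -0.6, -0.1]
finger_gap: 55.7
```

View pics/d2s.png

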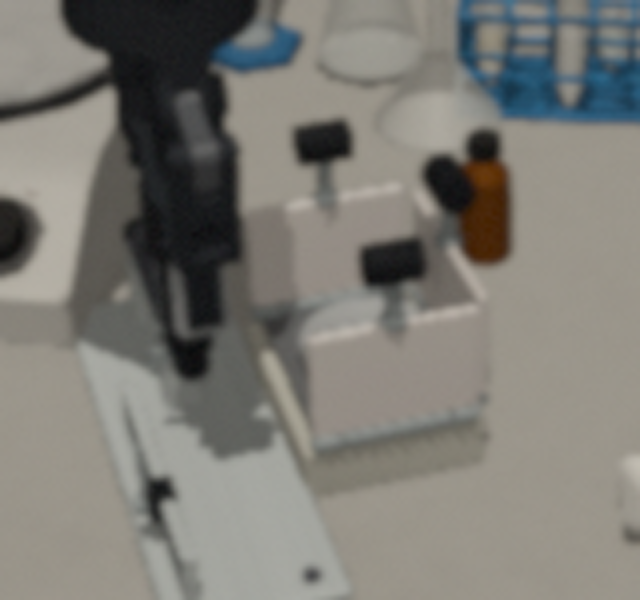

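The near finger is lined up in front of the grip, whose lower end is visible at (190,365). I'll lower 11 mm and close firmly.

```bash
python3 -m creep '{"dp":[[-1,0,-7],[0,0,-4],[0,0,0]],"dr":[[0,0,0],[0,0,0],[0,0,0]]}'
python3 -m creep '{"dp":[[0,0,0],[0,0,0],[0,0,0],[0,0,0],[0,0,0],[0,0,0]],"dr":[[0,0,0],[0,0,0],[0,0,0],[0,0,0],[0,0,0],[0,0,0]]}' 1 60
python3 - <<'E'
from h import *
crop('side','pics/d3s.png',190,190,290,290,6)
s=get_state();print(s['position'],s['force'])
E
```

```text
time_s: 21.75
position: [451.2, -70.4, 70.6]
orientation: [0.815, -0.579, 0.0, -0.002]
force: [-0.3, -0.8, 0.6]
finger_gap: 55.6
time_s: 22.35
position: [451.4, -70.1, 71.2]
orientation: [0.815, -0.579, 0.001, -0.002]
force: [-0.4, 0.6, -0.5]
finger_gap: 13.0
[451.44779632 -70.09954929  71.2025495 ] [-0.47971225  0.40972836 -0.73124436]
```

View pics/d3s.png

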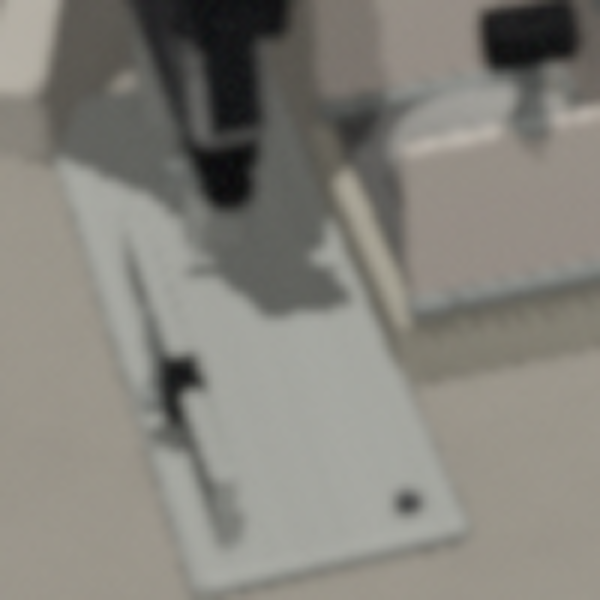

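```bash
python3 - <<'E'
from h import *
t=snapshot('top');s=snapshot('side')
o=np.array([519.5,-44]);c,s_=np.cos(.334),np.sin(.334);R=np.array([[c,-s_],[s_,c]])
X,r=tri([ray(t,312.1,252.6),ray(s,219.6,251.6)]);print(R.T@(X[:2]-o),X[2],r)
g=cv2.imread('pics/top0.png');c1=cv2.resize(g[225:275,265:345],None,fx=10,fy=10,interpolation=cv2.INTER_CUBIC)
cv2.imwrite('pics/e1.png',c1)
g=cv2.imread('pics/side0.png');c1=cv2.resize(g[190:270,190:260],None,fx=7,fy=7,interpolation=cv2.INTER_CUBIC)
cv2.imwrite('pics/e2.png',c1)
for y in(-50,-55,-60,-65):
    P=np.r_[o+R@np.array([-97,y]),55];print(y,np.round(proj(t,P),1),np.round(proj(s,P),1))
E
```

```text
[-102.16310474  -59.78130998] 32.17745506695372 [0.996617288578695, 0.9966172885786584]
-50 [307.7 251.3] [219.7 236.1]
-55 [310.  250.6] [220.4 238. ]
-60 [312.2 249.8] [221.  239.8]
-65 [314.4 249. ] [221.7 241.7]
```

View pics/e1.png

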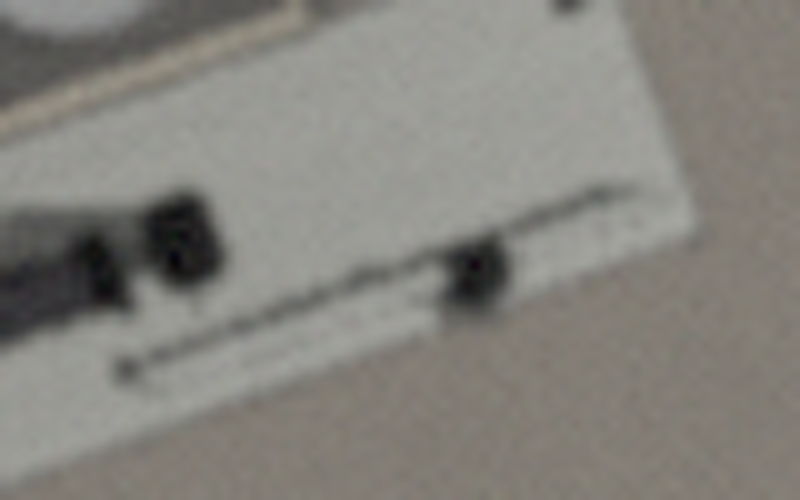

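View pics/e2.png

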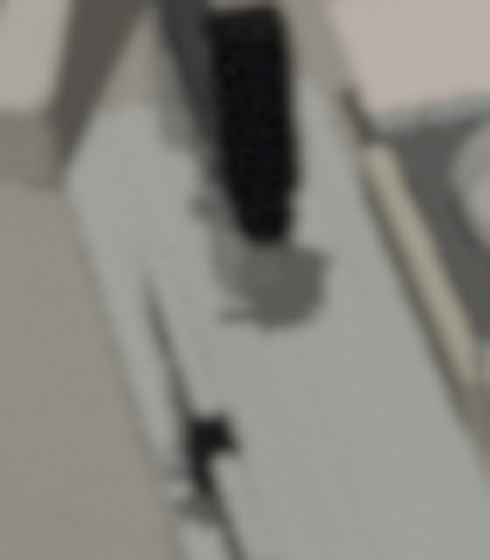

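The jaws hold the grip at 13 mm gap. The index carriage, triangulated from top (312,253) and side (220,252), is at stage y ≈ -59.5. The grip's mark is at y ≈ -2, so the pull needed is about 57 mm, or world (18.8, -54).

```bash
python3 -m creep '{"dp":[[2,-6,0],[2.5,-7,0],[2.5,-7,0],[2.5,-7,0],[2.5,-7,0],[2.5,-7,0]],"dr":[[0,0,0],[0,0,0],[0,0,0],[0,0,0],[0,0,0],[0,0,0]]}'
python3 - <<'E'
from h import *
o=np.array([519.5,-44]);c,s_=np.cos(.334),np.sin(.334);R=np.array([[c,-s_],[s_,c]])
s=get_state();p=s['position'];print(R.T@(p[:2]-o),p[2],R.T@s['force'][:2],s['finger_gap'])
E
```

```text
time_s: 23.1
position: [465.7, -111.0, 71.2]
orientation: [0.815, -0.579, -0.003, -0.004]
force: [-2.1, 6.8, 3.1]
finger_gap: 13.0
[-72.7964757  -45.62268923] 71.18552259711262 [0.2348062 7.1431615] 13.004865606104111
```

```bash
python3 -m creep '{"dp":[[2,-6,0],[1,-5,0],[0.5,-2,0],[0,0,0]],"dr":[[0,0,0],[0,0,0],[0,0,0],[0,0,0]]}'
python3 - <<'E'
from h import *
o=np.array([519.5,-44]);c,s_=np.cos(.334),np.sin(.334);R=np.array([[c,-s_],[s_,c]])
crop('side','pics/f1s.png',190,190,270,270,7);crop('top','pics/f1t.png',230,190,350,290,6)
s=get_state();p=s['position'];print(R.T@(p[:2]-o),p[2],R.T@s['force'][:2],s['finger_gap'])
E
```

```text
time_s: 23.5
position: [470.3, -124.1, 71.2]
orientation: [0.815, -0.58, -0.005, -0.006]
force: [-3.1, 7.3, 3.5]
finger_gap: 13.4
[-72.75924256 -59.41416197] 71.22298858245198 [-0.10486169  6.57457768] 13.323758398716114
```

View pics/f1s.png

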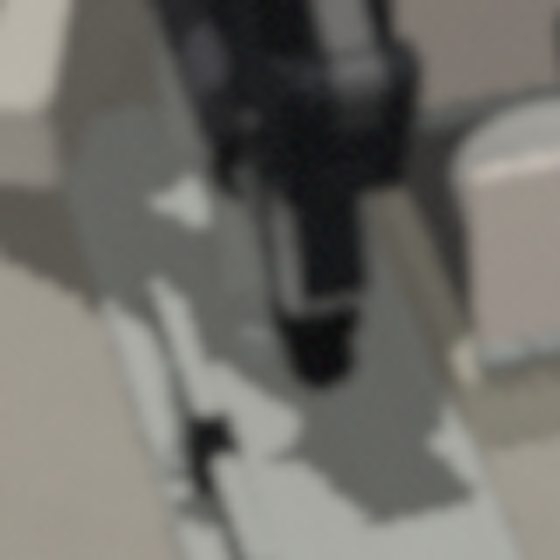

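View pics/f1t.png

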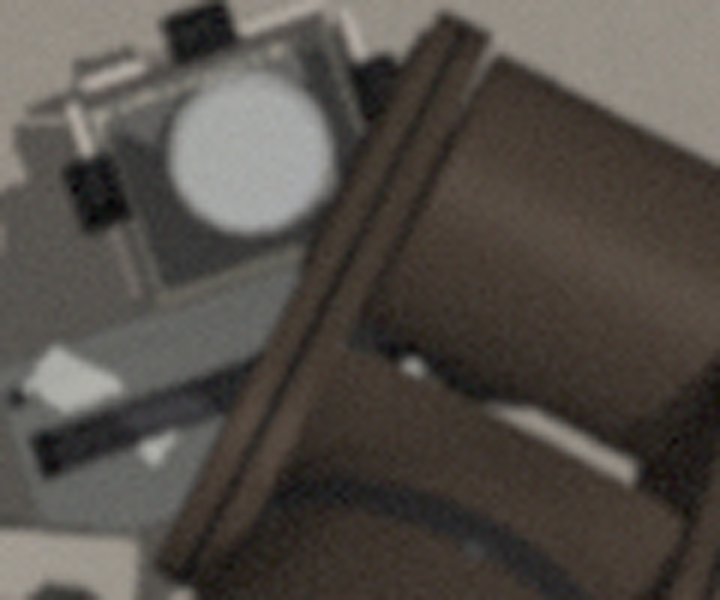

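```bash
python3 - <<'E'
from h import *
s=snapshot('side')
o=np.array([519.5,-44]);c,s_=np.cos(.334),np.sin(.334);R=np.array([[c,-s_],[s_,c]])
w=lambda x,y,z:np.r_[o+R@np.array([x,y]),z]
for n,p0 in(('gripbottom y-9',(-75,-9,45)),('mark',(-92,-2,54))):
    for tr in(0,57):
        print(n,tr,((np.array(proj(s,w(p0[0],p0[1]-tr,p0[2])))-190)*7).round(0))
print('idx tip',[(y,x,((np.array(proj(s,w(x,y,55)))-190)*7).round(0)) for y in(-54,-59,-64) for x in(-94,-98)])
acc=np.mean([snapshot('side')['color'].astype(float) for _ in range(8)],0)
a=cv2.imread('pics/side0.png')
g=acc[190:270,190:270]; g=np.clip((g-60)*2.2,0,255).astype('u1')
a=np.clip((a[190:270,190:270].astype(float)-60)*2.2,0,255).astype('u1')
cv2.imwrite('pics/g1.png',cv2.resize(g[:,:,::-1],None,fx=7,fy=7,interpolation=cv2.INTER_CUBIC))
E
```

```text
gripbottom y-9 0 [267. 238.]
gripbottom y-9 57 [322. 380.]
mark 0 [187. 204.]
mark 57 [238. 345.]
idx tip [(-54, -94, array([225., 331.])), (-54, -98, array([207., 334.])), (-59, -94, array([229., 344.])), (-59, -98, array([212., 347.])), (-64, -94, array([234., 357.])), (-64, -98, array([216., 360.]))]
```

View pics/g1.png

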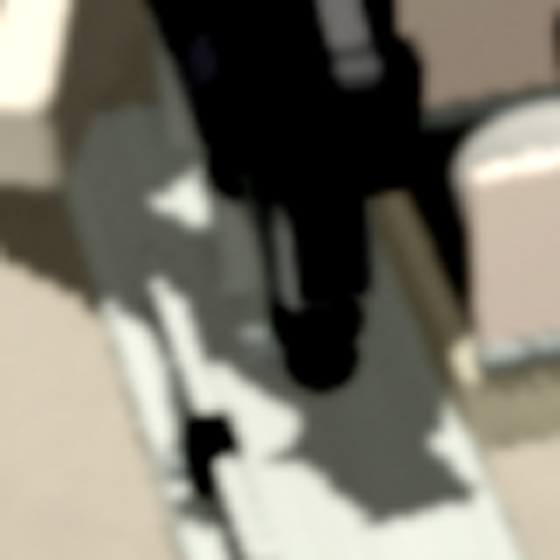

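In the stretched crop the grip's lower end is at (320,385), against (322,380) predicted for 57 mm of travel. The tooth is at about (255,330), level with the predicted tip row, and the index carriage hasn't moved at (212,437). I'll do a final state check and hand in.

```bash
python3 - <<'E'
from h import *
o=np.array([519.5,-44]);c,s_=np.cos(.334),np.sin(.334);R=np.array([[c,-s_],[s_,c]])
s=get_state();p=s['position'];print(s['time_s'],R.T@(p[:2]-o),p[2],R.T@s['force'][:2],s['finger_gap'])
a=cv2.imread('pics/side0.png');b=snapshot('side')['color'][:,:,::-1]
def car(g):
    m=(g[240:262,210:232].max(2)<70); m=m.astype('u1'); ys,xs=np.nonzero(m); return xs.mean()+210,ys.mean()+240,m.sum()
print(car(a),car(b))
finish_job()
E
```

```text
24.05 [-72.76194539 -59.25360987] 71.20881262254356 [0.66267521 7.41745636] 13.335296046059314
(np.float64(218.825), np.float64(253.725), np.uint64(40)) (np.float64(219.73809523809524), np.float64(252.73809523809524), np.uint64(42))
the job is handed in; nothing more can be done
```

The job is handed in at about 24 s. All three panels are up, and the gripper is still holding the rod out at what I measured as the index position.

- **Panels:** Each was swung up by its T-grip to the stop. Before the pull, the right and far knobs triangulated to 112 mm high over their hinges. For the left knob only the side view was used, taking that height as given, and it came out within 2 mm of its hinge line.
- **Rod:** It was pulled about 57 mm. The mark is at stage y ≈ -59.3 mm by the tool position, and the index carriage is at about -59 to -60 mm by triangulation. The spring force is about 7 N, with the grip held at a 13 mm gap.
- **Index:** The thin index blade could not be made out clearly. Alignment therefore rests on the carriage centre, good to about 2 mm, and the 6 mm tolerance covers that.
- **Disagreement:** My last rough colour-blob check of the carriage moved by about 1 px (about 1–3 mm) compared with the first picture. I put this down to the arm's shadow and noise, since nothing came near the carriage.
- **Other items:** In the views I checked, the dish, the bottle and the weighing boat looked unmoved. I did not measure their final positions.
- **First grasp:** The grasp of the right knob closed about 7 mm off centre, so I opened, recentred and gripped again before lifting.

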